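Feel along a panel's weld seam and stop on the high spot

ROBOT

A 6-joint arm with a two-finger parallel gripper is mounted at the origin on the work surface. World frame = base frame: x ahead of the robot, y to its left, z up, the work surface at z = 0. Lengths are in m, angles in rad, forces in N, time in s.
With the tool pointing down it reaches from about 0.425 to 0.95 m from the base axis. Payload 3.5 kg.
Tool frame: the origin (TCP) lies on the centre line of the jaws, within the pads' length; the fingertips stand 17 mm ahead of it and the grasp point (between the pads) lies 2 mm behind it; z points along the fingers, y is the line along which they close (so a half turn about z gives the same grasp; the last joint's range is limited). The gripper opens to 85 mm and grips with 20 to 120 N. Pads are 22 mm wide; open, the fingers measure 114 mm over their backs; the gripper's body (76 mm by 85 mm) begins 54 mm behind the grasp point. The pads swing forward as they close: fully open they stand 13 mm farther back than shut.
Start: joints at [-0.15, 0.286, 1.577, -0, 1.279, -0.15], TCP at [0.675, 0, 0.248] pointing down, gripper open.
Joint ranges: [-2.77, 2.77], [-0.9, 2.22], [0.21, 2.48], [-1.53, 4.67], [0.24, 2.81], [-2.84, 2.84]. Speed limits (rad/s): [2.79, 2.79, 3.14, 3.14, 3.14, 3.14].

INTERFACE

Orientations are given as a unit quaternion [w, x, y, z].
In Python, from bench import arm gives the robot as it stands. Calls block until the motion is done:
- arm.move_pose(position, orientation): joint-space move of the TCP to a pose.
- arm.servo_line(position, max_speed=0.15, frame=None, threshold=None): straight line of the TCP; frame=None keeps the orientation; max_speed is the mean speed in m/s. With threshold (N) it stops when the force on the tool has changed by that much, and returns True; else False.
- arm.set_joints(angles): joint-space move.
- arm.set_gripper(opening, f_grip=None): finger opening in m; f_grip is the grip in N (None keeps the last); returns when the fingers have stopped.
- arm.hold(seconds).
- arm.inverse_kinematics(position, orientation): joint angles nearest the present ones, or None.
- arm.capture(name): name is "scene" or "side" or "wrist"; returns the picture (400x640x3 uint8, red, green, blue); there is no depth.
- arm.camera_info(name): a dict with "K" (3x3 intrinsics, pixels), "cam_to_world" (4x4, takes a point from camera to world coordinates); the wrist camera has in their place "T_tool_cam" (4x4, takes a point from camera to tool coordinates, whose origin is the TCP and whose axes are the flange's). Camera axes: x right, y down, z forward; pixel columns grow to the right and rows downward; lengths in m; the calibration is good to about 2 mm. The wrist camera is an equidistant fisheye: a pixel r from the principal point sees the ray r / f radians off the axis. A picture is of the moment at which its call begins: read the wrist's pose just before it. camera_info takes no time and is no camera call.
A pose or a line that the arm cannot do raises arm.PlanningError and nothing moves.
- arm.job_done(): hands the job in; it is judged then, once.
Trained networks look in the newest picture that a camera, given by its name, has taken for a name from the list of things; names that differ only in an ending like _2 or _b are one class to them, and where a whole thing is asked for, a point or a joint stands for the part that bears it (a point fixed in the world has none). Each returns a list of dicts, best first, with "p" (0 to 1); they miss things now and then, are a little off and sometimes report something else, mostly with a low value. They report only what shows in the picture. A call takes as long as a camera call.
- arm.find_in(label, camera): "extent" ([left, top, right, bottom] in pixels, round what is visible of it).
- arm.masks_of(label, camera): "pixels" (400x640 bool, what is visible of it) and "extent" ([left, top, right, bottom] in pixels, round what is visible of it).
- arm.pinpoint(label, camera): "at" ([row, column] in pixels: a listed point, or the origin of a listed thing).
Readings, each from a call of its own:
- arm.get_time_s(): time.
- arm.get_q(): joint angles.
- arm.get_dq(): joint speeds.
- arm.get_tau(): joint torques, N m.
- arm.get_position(): TCP position.
- arm.get_orientation(): TCP orientation.
- arm.get_wrist_force(): force on the tool from outside, world axes, zero at the start.
- arm.get_torque(): the same for the moment, N m.
- arm.get_finger_gap(): finger opening in m.
- arm.get_grasp_force(): force on a finger pad.
Only numpy, scipy, OpenCV 4.12 (cv2) and the standard library are available. Lean on these libraries where they do the work, as an engineer would, in place of code of your own. Each camera call takes 0.05 s, during which the arm holds its last target. There are 200 camera calls.

TASK

Run one fingertip, or the shut fingers together, lightly along the raised weld seam on the brown panel, from its blue-taped end on the left towards the right, keeping touch with the bead, and stop with it resting on the gold-coloured blob of braze so that I can mark that high spot. Finish there, still lightly touching the blob. Do not press the padded panel down hard, do not lift off the seam or run on past the blob, and leave everything else on the bench where it is.

Things in the scene. Friction and masses are not known exactly. Their poses are not given: they have to be found in the camera images.
- panel (a joint): How far the padded panel is pressed down, in m: 0 at rest. It cannot slide, turn or be lifted; it only sinks straight down into its foam pads, about 1 mm per newton, and springs back when let go. 2 to 8 mm is a light touch; 15 mm or more is pressing too hard.
- panel_mid (a point): Point on the panel's skin under the middle of the seam, the panel's highest part, about 115 mm above the bench. The panel is a dark brown, crowned piece of car bodywork, 420 mm long (y) and 220 mm wide (x): its edges lie about 100 mm in front of the seam and 120 mm behind it, its ends 210 mm to the left and right of this point. x points away from the robot, y left, z up.
- stand: The stand under the panel: plywood base 250 x 400 mm with two timber and foam bolsters, fixed to the bench but placed anew each time, turned up to 0.3 rad. Origin on the bench under the middle of the seam; x points away from the robot, y to the left along the panel, z up.
- seam_1: Length 1 of the raised grey weld bead along the panel's crown, at the left (+y) end beside the blue tape strip; length 8 ends at the right. Each is 40 mm long, 10 mm wide, 2.5 mm proud. Together a smooth curve of 324 mm, its ends 25 mm nearer the robot and 14 mm lower than its middle. Origin on the crest at mid-length; x along the bead to the right, y away from the robot, z up.
- seam_2: Length 2 of 8 of the weld bead, next along from length 1. Origin on its crest at mid-length, axes as for length 1.
- seam_3: Length 3 of 8 of the weld bead, next along from length 2. Origin on its crest at mid-length, axes as for length 1.
- seam_4: Length 4 of 8 of the weld bead, next along from length 3. Origin on its crest at mid-length, axes as for length 1.
- seam_5: Length 5 of 8 of the weld bead, next along from length 4. Origin on its crest at mid-length, axes as for length 1.
- seam_6: Length 6 of 8 of the weld bead, next along from length 5. Origin on its crest at mid-length, axes as for length 1.
- seam_7: Length 7 of 8 of the weld bead, next along from length 6. Origin on its crest at mid-length, axes as for length 1.
- seam_8: Length 8 of 8 of the weld bead, next along from length 7. Origin on its crest at mid-length, axes as for length 1.
- high_spot: The high spot: a rounded, gold-coloured blob of braze on the seam, 24 mm across, top 3 mm higher than the bead's crest (5.5 mm above the sheet), solid and fixed to the panel, somewhere between the start of length 6 and the middle of length 8. Origin at the top of the blob; z up, x and y within 0.3 rad of the stand's. It goes down with the panel.
- hammer: panel-beating hammer lying on the bench, about 280 mm long, wooden handle, steel head; a bystander. Origin at the centre of its underside.
- dolly: steel dolly block 55 x 85 x 48 mm lying on the bench; a bystander. Origin at the centre of its underside.
- tape_roll: roll of blue masking tape lying flat, 100 mm across, 24 mm high; a bystander. Origin at the centre of its underside.
- marker: paint marker standing on end, 21 mm across, 135 mm tall, white with a yellow cap; a bystander. Origin at the centre of its underside.
- sanding_block: cork sanding block, 68 x 125 x 28 mm; a bystander. Origin at the centre of its underside.
- mug: white mug, 82 mm across, 95 mm tall; a bystander. Origin at the centre of its underside.
- spray_can: aerosol can with a red band, 66 mm across, about 190 mm tall; a bystander. Origin at the centre of its underside.
- filler_tin: round tin with a green band, 100 mm across, 110 mm tall; a bystander. Origin at the centre of its underside.

How it is judged:
On the way, in this order (a step that is already met when the one before it is completed fails the run):
1. the fingertips touch length 1 of the seam, at the taped end (contact force between the fingers and seam_1 above 0.2 N), for 0.04 s.
2. the fingertips touch length 2 of the seam, next along (contact force between the fingers and seam_2 above 0.2 N), for 0.04 s.
3. the fingertips touch length 3 of the seam, next along (contact force between the fingers and seam_3 above 0.2 N), for 0.04 s.
4. the fingertips touch length 4 of the seam, next along (contact force between the fingers and seam_4 above 0.2 N), for 0.04 s.
5. the fingertips touch length 5 of the seam, next along (contact force between the fingers and seam_5 above 0.2 N), for 0.04 s.
6. the fingertips reach the blob of braze (contact force between the fingers and high_spot above 0.2 N), for 0.2 s.
At the end, for the whole second after the job is handed in: The program has finished with the fingertips still touching the blob (more than 0.2 N) after running along the seam from the taped end, the panel pressed down less than 15 mm, and every bystander within 20 mm of where it stood (contact force between the fingers and high_spot above 0.2 N and value of joint panel below 0.015 m and not (distance of any of hammer, dolly, tape_roll, marker, sanding_block, mug, spray_can, filler_tin from where it was at the start of the episode above 0.02 m)); the arm keeps its last pose, push and grip.
It fails at once if the panel is pressed down 15 mm or more (value of joint panel above 0.015 m).
It fails at once if a bystander is moved more than 20 mm, lifted or carried (distance of any of hammer, dolly, tape_roll, marker, sanding_block, mug, spray_can, filler_tin from where it was at the start of the episode above 0.02 m).
It fails at once if the fingertips lift off more than about 1 cm while over the seam beyond its first length (contact force between the fingers and stand below 0.1 N and ((x of the grasp point in the frame of seam_2 between -0.02 and 0.02 m and y of the grasp point in the frame of seam_2 between -0.02 and 0.02 m and z of the grasp point in the frame of seam_2 between 0.031 and 0.046 m) or (x of the grasp point in the frame of seam_3 between -0.02 and 0.02 m and y of the grasp point in the frame of seam_3 between -0.02 and 0.02 m and z of the grasp point in the frame of seam_3 between 0.031 and 0.046 m) or (x of the grasp point in the frame of seam_4 between -0.02 and 0.02 m and y of the grasp point in the frame of seam_4 between -0.02 and 0.02 m and z of the grasp point in the frame of seam_4 between 0.031 and 0.046 m) or (x of the grasp point in the frame of seam_5 between -0.02 and 0.02 m and y of the grasp point in the frame of seam_5 between -0.02 and 0.02 m and z of the grasp point in the frame of seam_5 between 0.031 and 0.046 m) or (x of the grasp point in the frame of seam_6 between -0.02 and 0.02 m and y of the grasp point in the frame of seam_6 between -0.02 and 0.02 m and z of the grasp point in the frame of seam_6 between 0.031 and 0.046 m) or (x of the grasp point in the frame of seam_7 between -0.02 and 0.02 m and y of the grasp point in the frame of seam_7 between -0.02 and 0.02 m and z of the grasp point in the frame of seam_7 between 0.031 and 0.046 m) or (x of the grasp point in the frame of seam_8 between -0.02 and 0.02 m and y of the grasp point in the frame of seam_8 between -0.02 and 0.02 m and z of the grasp point in the frame of seam_8 between 0.031 and 0.046 m))).
It fails at once if the fingertips touch the panel more than 40 mm past the blob (contact force between the fingers and stand above 0.3 N and y of the grasp point in the frame of high_spot below -0.04 m).
It also fails if it takes over 43 s, if anything falls off the work surface, if the arm or the gripper's body presses on something with over 40 N, if the wrist force passes 120 N, or if a joint passes its speed limit or range.

## Working session

There is one attempt and no reset: what is moved stays moved. The work goes in short steps, each a Python script; the robot and the scene stay as the last script left them, time stands still between calls to the robot, and variables do not carry over. Pictures are saved under pics/ and viewed, at most 10 in all, crops included, and the job is handed in when it is done.

```bash
mkdir -p pics; python3 - <<'E'
from bench import arm
import cv2,numpy as np
for c in ("scene","side","wrist"):
    im=arm.capture(c); cv2.imwrite(f"pics/{c}0.png",im[:,:,::-1])
    i=arm.camera_info(c); print(c,{k:np.round(v,3).tolist() if not isinstance(v,str) else v for k,v in i.items()})
    for l in ("seam_1","high_spot","panel_mid"):
        print(l,[(np.round(d["at"],1).tolist(),round(d["p"],2)) for d in arm.pinpoint(l,c)][:9])
a=np.hstack([cv2.imread(f"pics/{c}0.png") for c in ("scene","side")])
b=cv2.imread("pics/wrist0.png")
cv2.imwrite("pics/all0.png",np.vstack([cv2.resize(a,(800,250)),cv2.resize(b,(560,350),interpolation=3).copy() if 0 else cv2.copyMakeBorder(cv2.resize(b,(560,350)),0,0,0,240,0)]))
print(arm.get_time_s())
E
```

```text
scene {'K': [[372.522, 0.0, 321.496], [0.0, 372.522, 198.469], [0.0, 0.0, 1.0]], 'cam_to_world': [[-0.397, 0.696, -0.599, 1.323], [0.918, 0.31, -0.248, 0.288], [0.013, -0.648, -0.762, 1.026], [0.0, 0.0, 0.0, 1.0]]}
seam_1 [([195.2, 348.1], 0.56), ([199.0, 362.0], 0.46), ([206.5, 382.8], 0.44), ([191.6, 335.2], 0.41)]
high_spot [([184.1, 325.3], 0.61)]
panel_mid [([193.5, 346.9], 0.62)]
side {'K': [[426.888, 0.0, 325.651], [0.0, 426.888, 189.294], [0.0, 0.0, 1.0]], 'cam_to_world': [[0.751, -0.399, 0.526, -0.228], [-0.66, -0.442, 0.608, -0.948], [-0.01, -0.804, -0.595, 0.984], [0.0, 0.0, 0.0, 1.0]]}
seam_1 [([188.8, 324.6], 0.52), ([199.9, 328.5], 0.5)]
high_spot [([183.3, 319.4], 0.48)]
panel_mid [([174.5, 306.7], 0.73)]
wrist {'K': [[309.707, 0.0, 323.624], [0.0, 309.707, 202.212], [0.0, 0.0, 1.0]], 'T_tool_cam': [[0.0, -0.955, -0.296, 0.075], [1.0, 0.0, -0.001, -0.001], [0.001, -0.296, 0.955, -0.126], [0.0, 0.0, 0.0, 1.0]]}
seam_1 [([30.4, 194.3], 0.94), ([274.8, 184.9], 0.72), ([168.5, 190.7], 0.59), ([77.7, 194.3], 0.57), ([206.8, 192.6], 0.56), ([243.3, 188.9], 0.48)]
high_spot [([221.8, 188.0], 0.89)]
panel_mid [([143.2, 191.7], 0.84)]
0.6
```

View pics/all0.png

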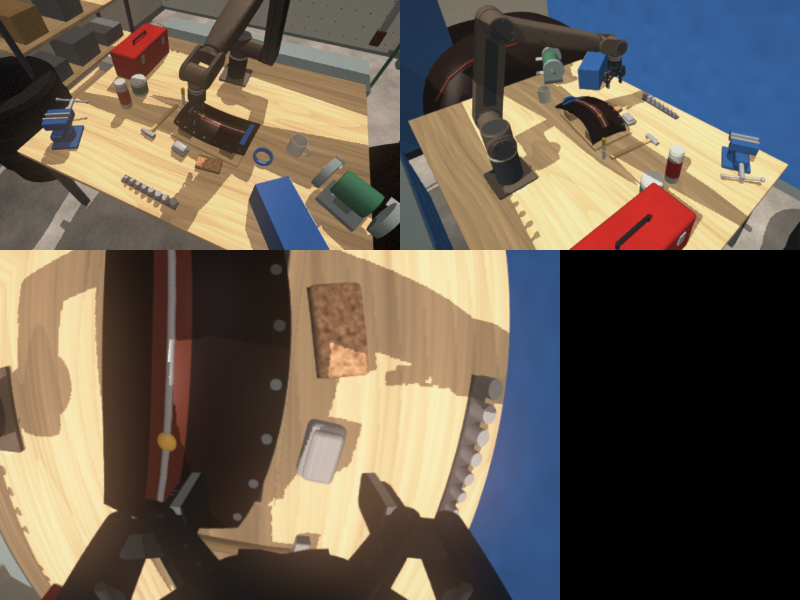

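The wrist view shows the seam running up the image at column ~190 with the gold blob at (188, 222). The taped end is off the top. I'll shut the fingers, move above the panel's left half and look again.

```bash
cat > h.py <<'E'
from bench import arm
import cv2,numpy as np
from scipy.spatial.transform import Rotation as R
def ray(cam,px,pose=None):
    i=arm.camera_info(cam); K=np.array(i["K"]); d=np.array([(px[1]-K[0,2])/K[0,0],(px[0]-K[1,2])/K[1,1]])
    if cam=="wrist":
        r=np.hypot(*d); v=np.r_[d/r*np.sin(r),np.cos(r)]
        T=np.eye(4); T[:3,:3]=R.from_quat(np.roll(pose[1],-1)).as_matrix(); T[:3,3]=pose[0]; T=T@np.array(i["T_tool_cam"])
    else: v=np.r_[d,1]; T=np.array(i["cam_to_world"])
    return T[:3,3],T[:3,:3]@v
def at_z(cam,px,z,pose=None):
    o,v=ray(cam,px,pose); return o+v*(z-o[2])/v[2]
def pose(): return arm.get_position(),arm.get_orientation()
E
python3 - <<'E'
from h import *
p=pose(); print(p)
for px in [(30.4,194.3),(77.7,194.3),(168.5,190.7),(206.8,192.6),(243.3,188.9),(274.8,184.9),(143.2,191.7),(221.8,188)]:
    print(px,at_z("wrist",px,.115,p).round(3))
arm.set_gripper(0.0,20)
arm.move_pose([0.60,0.10,0.27],p[1])
p=pose(); im=arm.capture("wrist"); cv2.imwrite("pics/w1.png",im[:,:,::-1])
for l in ("seam_1","high_spot","panel_mid"):
    for d in arm.pinpoint(l,"wrist"): print(l,np.round(d["at"],1),round(d["p"],2),at_z("wrist",d["at"],.115,p).round(3))
m=arm.masks_of("seam_1","wrist"); print([(round(d["p"],2),d["pixels"].sum(),np.round(d["extent"])) for d in m])
print(p,arm.get_time_s(),arm.get_wrist_force())
E
```

```text
(array([6.74981802e-01, 2.94557894e-05, 2.48364078e-01]), array([7.88695102e-06, 7.07113999e-01, 7.07099563e-01, 7.19737353e-07]))
(30.4, 194.3) [0.561 0.152 0.115]
(77.7, 194.3) [0.562 0.108 0.115]
(168.5, 190.7) [0.554 0.027 0.115]
(206.8, 192.6) [ 0.551 -0.01   0.115]
(243.3, 188.9) [ 0.541 -0.048  0.115]
(274.8, 184.9) [ 0.53  -0.084  0.115]
(143.2, 191.7) [0.557 0.05  0.115]
(221.8, 188) [ 0.544 -0.025  0.115]
seam_1 [ 95.3 280.2] 0.89 [0.56  0.189 0.115]
seam_1 [222.1 283. ] 0.84 [0.56  0.068 0.115]
seam_1 [181.7 283.2] 0.74 [0.561 0.109 0.115]
seam_1 [139.6 281.8] 0.66 [0.561 0.148 0.115]
seam_1 [289.9 277.4] 0.54 [ 0.549 -0.011  0.115]
high_spot [298.2 274.8] 0.51 [ 0.546 -0.022  0.115]
high_spot [ 93.6 281.8] 0.3 [0.562 0.19  0.115]
panel_mid [ 91.8 277.7] 0.65 [0.558 0.192 0.115]
panel_mid [237.6 281. ] 0.56 [0.557 0.051 0.115]
[(0.91, np.int64(391), array([277., 201., 290., 244.])), (0.88, np.int64(361), array([270.,  72., 282., 113.])), (0.82, np.int64(402), array([276., 113., 287., 161.])), (0.82, np.int64(394), array([278., 162., 291., 199.])), (0.57, np.int64(313), array([276., 237., 288., 276.]))]
(array([0.59979932, 0.10058029, 0.27051147]), array([5.60540792e-04, 7.06657707e-01, 7.07555291e-01, 2.84008135e-04])) 2.1917 [-0.79736578 -0.47469119 -0.60626017]
```

View pics/w1.png

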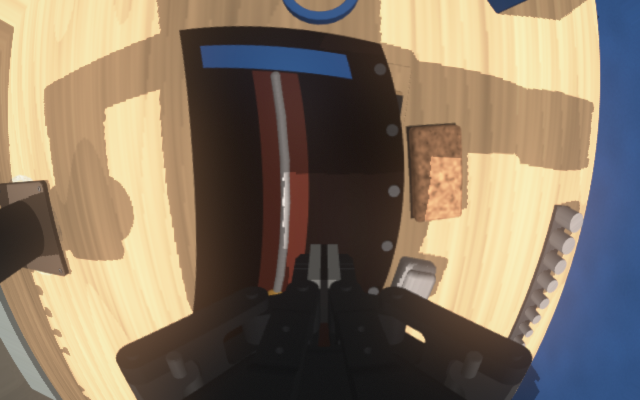

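The view shows the blue tape at rows 45–78, the seam starting at (276, 72), and length 1 centred near (280, 95). The blob is just hidden behind the fingers near (275, 295). Next I'll fit the seam model to these detections.

```bash
cat >> h.py <<'E'
Z0,RX,RZ=.1175,.025/.16**2,.014/.16**2
def seam(P,s):  # s>0 to the right; returns crest point
    x0,y0,a=P; l=np.array([-RX*s*s,-s]); c,n=np.cos(a),np.sin(a)
    return np.r_[x0+c*l[0]-n*l[1],y0+n*l[0]+c*l[1],Z0-RZ*s*s]
E
python3 - <<'E'
from h import *
from scipy.optimize import least_squares as ls, minimize_scalar as ms
q=np.array([0,.70711,.70711,0]); A=([.675,0,.2484],q); B=pose()
obs=[(A,p) for p in [(77.7,194.3),(168.5,190.7),(206.8,192.6),(243.3,188.9),(274.8,184.9)]]+[(B,p) for p in [(95.3,280.2),(139.6,281.8),(181.7,283.2),(222.1,283)]]
lab=[None]*5+[-.1395,-.101,-.0605,-.02]; lab=[-.06,.02,.06,.1,.139]+lab[5:]
def res(P,w=1):
    r=[]
    for (ps,px),s in zip(obs,lab):
        c=seam(P,s); r+=list((at_z("wrist",px,c[2],ps)-c)[:2])
    return np.array(r)
f=ls(res,[.558,.05,0]); print(f.x,(res(f.x)*1e3).round(1).reshape(-1,2).tolist())
for cam,px,ps in (("wrist",(221.8,188),A),("scene",(184.1,325.3),None),("side",(183.3,319.4),None)):
    b=at_z(cam,px,.1175,ps); s=ms(lambda s:np.sum((seam(f.x,s)-b)[:2]**2),bounds=(-.16,.16),method="bounded"); print(cam,b.round(4),"s",s.x.round(4),"off",s.fun**.5)
E
```

```text
[ 0.55980498  0.04748715 -0.11549043] [[-1.0, 0.4], [-2.3, -0.5], [2.2, 2.1], [1.3, 1.6], [0.0, -1.1], [2.8, -0.4], [-0.3, -2.3], [-1.3, -0.5], [-1.4, 0.5]]
wrist [ 0.5454 -0.0239  0.1175] s 0.0727 off 0.0008823997027305014
scene [ 0.5463 -0.0212  0.1175] s 0.0699 off 0.0007480170489422184
side [ 0.5445 -0.0226  0.1175] s 0.0717 off 0.0021722773748682027
```

All three cameras agree on the blob at s≈0.0715. Approaching length 1 and touching down.

```bash
cat >> h.py <<'E'
P=np.array([.5598,.0475,-.1155])
Q0=R.from_quat([.70711,.70711,0,0])
def tcp(s,dz):
    r=R.from_euler('z',P[2])*R.from_euler('x',2*RZ*s)*Q0
    return seam(P,s)+[0,0,dz]-.017*r.apply([0,0,1]),np.roll(r.as_quat(),1)
E
python3 - <<'E'
from h import *
s=-.142
arm.move_pose(*tcp(s,.06)); arm.servo_line(tcp(s,.02)[0],max_speed=.08)
arm.hold(.3); F0=arm.get_wrist_force(); print("F0",F0)
hit=arm.servo_line(tcp(s,-.008)[0],max_speed=.02,threshold=2.0)
F=arm.get_wrist_force(); print(hit,F-F0,arm.get_position()-tcp(s,0)[0],arm.get_time_s())
arm.hold(.2); print(arm.get_wrist_force()-F0)
np.save("F0.npy",F0)
cv2.imwrite("pics/w2.png",arm.capture("wrist")[:,:,::-1])
E
```

```text
F0 [ 0.05275078  0.29726655 -0.48285087]
True [ 0.97124042 -1.01041451  3.20602491] [-1.23278612e-04 -3.71651293e-05 -1.86359496e-03] 4.7417
[0.4316777  0.51360768 2.21680607]
```

View pics/w2.png

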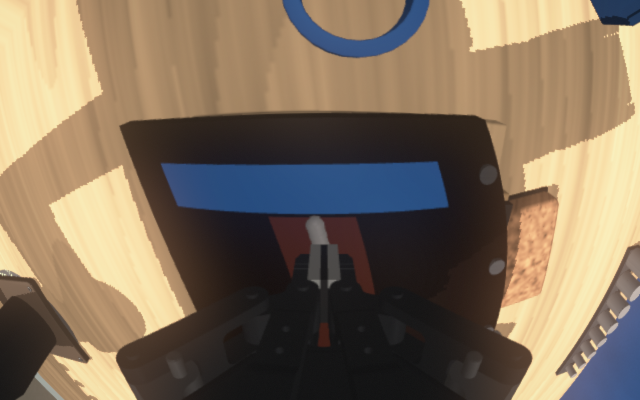

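The fingertips sit on the bead, whose end pokes out at (315, 225) just below the tape, with about 2 N of contact. Now sliding along it under force feedback.

```bash
python3 - <<'E'
from h import *
F0=np.load("F0.npy"); s,dz=-.142,-.0035
SB=.0715
while s<SB-1e-6:
    s=min(s+(.013 if s<SB-.035 else .006),SB)
    p,q=tcp(s,dz)
    arm.servo_line(p,max_speed=.03,frame=q)
    F=np.mean([arm.get_wrist_force() for _ in range(3)],axis=0)-F0
    print(f"{s:.3f} dz {dz*1e3:.1f} err {((arm.get_position()-p)*1e3).round(1)} F {F.round(1)} t {arm.get_time_s():.1f}")
    dz+=np.clip(.5e-3*(F[2]-4),-.001,.002)
    if F[2]>10 or arm.get_time_s()>36: break
arm.hold(.3); print(arm.get_wrist_force()-F0,arm.get_time_s())
np.save("st.npy",[s,dz])
cv2.imwrite("pics/w3.png",arm.capture("wrist")[:,:,::-1])
im=arm.capture("side"); cv2.imwrite("pics/s3.png",cv2.resize(im[130:240,260:400,::-1],None,fx=5,fy=5,interpolation=2))
im2=arm.capture("scene"); cv2.imwrite("pics/c3.png",cv2.resize(im2[130:240,260:400,::-1],None,fx=5,fy=5,interpolation=2))
E
```

```text
-0.129 dz -3.5 err [-0.  -0.4  0.1] F [-0.9  0.4  4.8] t 5.6
-0.116 dz -3.1 err [ 0.2 -0.7  0.1] F [0.8 1.2 4.3] t 6.2
-0.103 dz -3.0 err [-0.  -0.6 -0. ] F [1.  1.2 4.1] t 6.8
-0.090 dz -2.9 err [ 0.1 -0.7  0.1] F [0.2 0.8 3.8] t 7.4
-0.077 dz -3.0 err [ 0.  -0.6  0. ] F [-1.3  1.   4.6] t 8.0
-0.064 dz -2.7 err [-0.1 -0.7 -0. ] F [-0.2 -0.9  3.8] t 8.6
-0.051 dz -2.8 err [ 0.  -0.6  0. ] F [-0.5  0.2  4.4] t 9.2
-0.038 dz -2.5 err [-0.  -0.7 -0. ] F [-0.3  0.6  3.9] t 9.8
-0.025 dz -2.6 err [-0.1 -0.6 -0. ] F [ 0.3 -1.2  3.1] t 10.4
-0.012 dz -3.1 err [ 0.  -0.6  0.1] F [0.2 0.8 3.4] t 11.0
0.001 dz -3.3 err [-0.  -0.6  0. ] F [0.  0.7 4.8] t 11.6
0.014 dz -3.0 err [-0.1 -0.7 -0.1] F [-0.9 -0.4  4.9] t 12.2
0.027 dz -2.5 err [-0.1 -0.6 -0.1] F [-0.1 -0.7  4.7] t 12.8
0.040 dz -2.2 err [-0.2 -0.6 -0.1] F [-0.6 -0.4  2.8] t 13.3
0.046 dz -2.8 err [-0.  -0.3  0. ] F [0.7 0.  4.3] t 13.7
0.052 dz -2.7 err [-0.1 -0.5 -0. ] F [ 0.3 -0.1  3.7] t 14.1
0.058 dz -2.8 err [0.2 0.3 0.3] F [1.1 5.1 5.3] t 14.4
0.064 dz -2.1 err [ 0.2 -0.4  0.4] F [0.5 2.3 5.3] t 14.8
0.070 dz -1.5 err [ 0.1 -0.8  0.1] F [0.7 1.2 5.4] t 15.1
0.071 dz -0.8 err [ 0.  -0.3 -0. ] F [ 0.8 -0.   4.4] t 15.4
[0.79039859 0.05017629 4.36805099] 15.6917
```

View pics/w3.png

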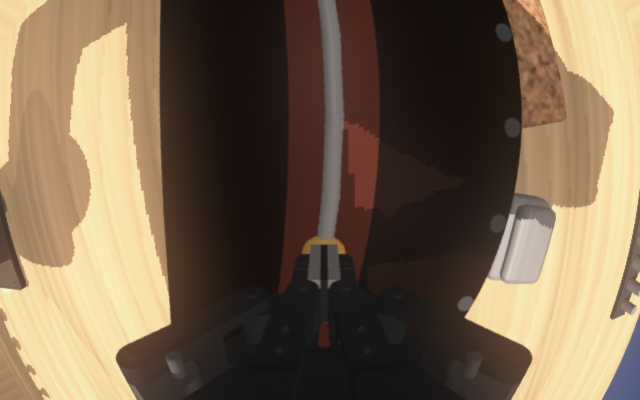

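View pics/s3.png

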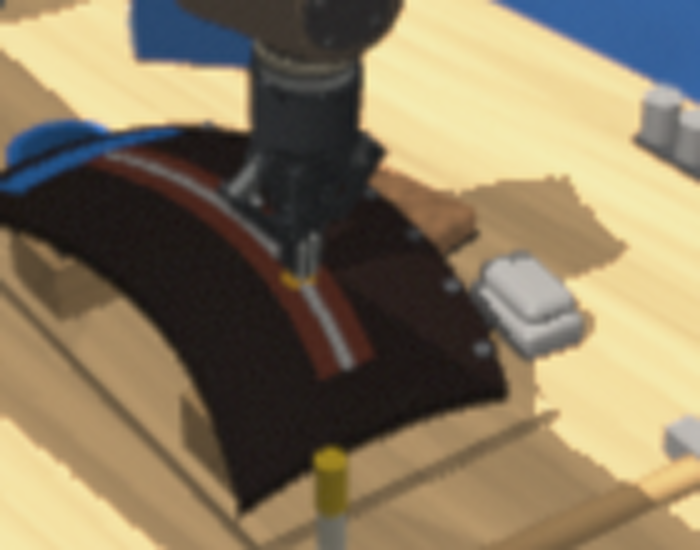

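The pictures show the tips centred on the gold blob, with gold visible on both sides (wrist 303–345, row 248). The force has dropped to a steady 4.4 N after climbing about 3 mm. Handing in.

```bash
python3 -c "
from h import *
print(arm.get_wrist_force()-np.load('F0.npy')); print(arm.job_done())"
```

```text
[ 0.16851064 -0.48678784  4.48652644]
the job is handed in; nothing more can be done
None
```

The job is handed in: the shut fingers ran along the seam from the taped end and now rest on the gold blob with about 4.5 N, so the panel should be down only about 4–5 mm; the hand-in returned no verdict.

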